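Load slide cassettes into the spring-fed feeder

TASK

Load the two slide cassettes into the microscope's spring-fed feeder, the blue one first and then the orange one flat on top of it: push each straight down against the spring follower until it goes below the two red catches and they snap back over it and hold it down, then let go. Leave the white cassette, the stain jar and the stack of petri dishes where they are.

Things in the scene. Friction and masses are not known exactly. Their poses are not given: they have to be found in the camera images.
- feeder_catch (a point): centre of the feeder's mouth, level with the flat underside of its two catches, 95 mm above the table; x along the channel's 104 mm length (the cassettes' length), y across its 48 mm width, z up. The top cassette, once seated, has its top face here (centre 11 mm below); the one under it lies 22 mm lower. The posts' flared lips end 35 mm above: bring a cassette in from higher
- feeder: the feeder, fixed to the table; origin at the centre of its underside, axes as feeder_catch. White base plate 190 x 110 x 12 mm; four aluminium corner posts, straight up to 116 mm above the table, then flared lips to 130 mm. They hold only the corners: both long sides (+-y) are open over the middle 68 mm above the base, so fingers can go down beside a cassette there
- follower (a joint): yellow spring follower plate (96 x 40 mm) between the posts, m: 0 = fully up, its top 2 mm below the catches; grows as pushed down, to 0.058 (0.020 with one cassette loaded, 0.042 with two); spring 4 N at the top plus 80 N/m
- catch_a (a joint): red sprung catch in the feeder's +x end, m: 0 = shut, standing 8 mm into the channel; pushed outward it grows to 0.012. Its upper side is a steep ramp 17 mm high: a cassette pushed down spreads it (both take about 5 N, besides the follower). Its underside is flat; with the cassette's top 3 to 6 mm below that, it snaps shut over it
- catch_b (a joint): the same red sprung catch in the feeder's -x end
- cassette_blue_mid (a point): centre (half-way up) of the loose blue slide cassette, a flat blue plastic block 100 x 44 x 22 mm, 0.08-0.17 kg, edges rounded 2 mm, with a glass slide and paper label let into its top; it lies flat; x runs along its 100 mm length, y across its 44 mm width, z up; the two ends are alike, either way round fits
- cassette_orange_mid (a point): centre (half-way up) of the loose orange slide cassette, a flat orange plastic block 100 x 44 x 22 mm, 0.08-0.17 kg, edges rounded 2 mm, with a glass slide and paper label let into its top; it lies flat; x runs along its 100 mm length, y across its 44 mm width, z up; the two ends are alike, either way round fits
- cassette_white_mid (a point): centre (half-way up) of the loose white slide cassette, a flat white plastic block 100 x 44 x 22 mm, 0.08-0.17 kg, edges rounded 2 mm, with a glass slide and paper label let into its top; it lies flat; x runs along its 100 mm length, y across its 44 mm width, z up; the two ends are alike, either way round fits; not needed, leave it alone
- stain_jar: loose amber glass jar with black cap, 56 mm across, 85 mm tall, origin at the centre of its underside; leave it alone
- petri_dishes: loose stack of three petri dishes, 90 mm across, 42 mm tall together, origin at the centre of its underside; leave it alone
Mind the look-alikes: they are no part of the job. Leave any yellow look-alike of the part that bears cassette_orange_mid alone.

How it is judged (in metres and radians):
On the way, in this order (a step that is already met when the one before it is completed fails the run):
1. the blue cassette lies flat on the follower, held down under both shut catches, and is let go (z of cassette_blue_mid in the frame of feeder_catch between -0.015 and -0.007 m and x of cassette_blue_mid in the frame of feeder_catch between -0.006 and 0.006 m and y of cassette_blue_mid in the frame of feeder_catch between -0.006 and 0.006 m and angle between cassette_blue_mid's own z axis and vertical below 0.08 rad and value of joint each of catch_a, catch_b below 0.002 m and contact force between the fingers and cassette_blue below 0.2 N), for 0.2 s.
2. the orange cassette lies on the blue one, held down under both shut catches (z of cassette_orange_mid in the frame of feeder_catch between -0.015 and -0.007 m and x of cassette_orange_mid in the frame of feeder_catch between -0.006 and 0.006 m and y of cassette_orange_mid in the frame of feeder_catch between -0.006 and 0.006 m and angle between each of cassette_orange_mid, cassette_blue_mid's own z axis and vertical below 0.08 rad and z of cassette_blue_mid in the frame of feeder_catch between -0.037 and -0.029 m and x of cassette_blue_mid in the frame of feeder_catch between -0.006 and 0.006 m and y of cassette_blue_mid in the frame of feeder_catch between -0.006 and 0.006 m and value of joint each of catch_a, catch_b below 0.002 m), for 0.2 s.
At the end, for the whole second after the job is handed in: both cassettes at rest in the feeder, flat (within 0.08 rad) and within 6 mm of its middle: orange on top with its centre 11 mm (+-4) below the underside of the catches, blue under it with its centre 33 mm (+-4) below, both catches shut (within 2 mm) (all of step 2 and linear speed of each of cassette_orange, cassette_blue below 0.02 m/s); the robot touches nothing.
It fails at once if the white cassette is moved more than 25 mm or tipped (distance of cassette_white_mid from where it was at the start of the episode above 0.025 m or angle between cassette_white_mid's own z axis and vertical above 0.3 rad).
It fails at once if the stain jar is moved more than 25 mm or tipped (distance of stain_jar from where it was at the start of the episode above 0.025 m or angle between stain_jar's own z axis and vertical above 0.3 rad).
It fails at once if the stack of petri dishes is moved more than 25 mm or tipped (distance of petri_dishes from where it was at the start of the episode above 0.025 m or angle between petri_dishes's own z axis and vertical above 0.3 rad).
It also fails if it takes over 67 s, if anything falls off the work surface, if the arm or the gripper's body presses on something with over 40 N, if the wrist force passes 120 N, or if a joint passes its speed limit or range.

ROBOT

A 6-joint arm with a two-finger parallel gripper is mounted at the origin on the work surface. World frame = base frame: x ahead of the robot, y to its left, z up, the work surface at z = 0. Lengths are in mm, angles in rad, forces in N, time in s.
With the tool pointing down it reaches from about 275 to 750 mm from the base axis. Payload 10.2 kg.
Tool frame: the origin (TCP) lies at the very end of the fingers, on their centre line; the grasp point (between the pads) lies 19 mm behind it; y points along the fingers, x is the direction in which the jaws open and shut, and the axes are right-handed (so a half turn about y gives the same grasp; the last joint's range is limited). The gripper opens to 85 mm and grips with 20 to 120 N. Pads are 22 mm wide; open, the fingers measure 114 mm over their backs; the gripper's body (76 mm by 85 mm) begins 54 mm behind the grasp point. The pads swing forward as they close: fully open they stand 13 mm farther back than shut.
Start: joints at [-1.49, 0.313, 1.498, -0, 1.331, -0.223], TCP at [157.04, -500.969, 231.294] pointing down, gripper open.
Joint ranges: [-2.94, 2.94], [-0.97, 2.17], [0.19, 2.56], [-1.23, 4.37], [0.02, 3.11], [-2.88, 2.88]. Speed limits (rad/s): [2.39, 2.39, 3.01, 3.14, 3.14, 3.14].

INTERFACE

Orientations are given as a unit quaternion [w, x, y, z].
In Python, from rig import telemetry, imaging, ctrl gives the robot as it stands.
- The arm moves only by the shell command python3 -m handwheel 'ROWS' [FORCE]. ROWS is JSON, a list of rows, each an object with "delta_pos": the shift along the tool's x, y, z in cm, a list of three; "twist": the turn, a rotation vector about the tool's x, y, z in rad, a list of three; "jaw": the opening, from 0 (shut) to 1 (fully open). A call has exactly 10 rows; each row is the pose to reach, as a shift and turn from the pose commanded when the call began, along the tool's axes at that moment; what a row does not reach only later rows make up. A row lasts 1/12 s, in which the tool goes at most 41.7 mm and 7.16 degrees, less where a joint would pass 70% of its speed; a pose out of reach is approached as far as the arm can. A call with a gripper value outside its range is refused whole. The fingers move at their own pace and stop on an object; FORCE is the grip in N (left out, the last holds). Time passes only in rows, so rows that repeat a pose let the fingers close, or fill a call up. It gives the time, the measured TCP pose, the force and the opening at its end, in the units of the state.
- telemetry.sense(): the state, without advancing time (a new reading comes with each control period).
- imaging.capture(name): name is "scene" or "top" or "wrist"; returns a dict with "frame" (420x560x3 uint8, red, green, blue), "z_map" (420x560 float32, mm along the optical axis (not along the pixel's ray), 0 where there is no reading), "fx", "fy", "cx", "cy" (pixels), "rvec" (rotation vector, rad) and "tvec" (3), from world to camera coordinates, as OpenCV has them. Camera axes: x right, y down, z forward; pixel columns grow to the right and rows downward; lengths in mm; the calibration is good to about 2 mm. A picture is of the moment at which its call begins.
- ctrl.finish_job(): hands the job in, once; it reports no verdict.
The state is a dict: "time_s": time; "joints": joint angles; "dq": joint speeds; "tau": joint torques, N m; "eef_pos": TCP position; "ee_rot": TCP orientation; "force": force on the tool from outside, world axes, zero at the start; "wrist_torque": the same for the moment, N m; "grip_width": opening from 0.0 (shut) to 1.0 (fully open).
Only numpy, scipy, OpenCV 4.12 (cv2) and the standard library are available. Lean on these libraries where they do the work, as an engineer would, in place of code of your own. Each camera call takes 0.05 s, during which the arm holds its last target.

## Working session

There is one attempt and no reset: what is moved stays moved. The work goes in short steps, Python scripts to look and compute and a shell command to move; the robot and the scene stay as the last step left them, time stands still between calls to the robot, and variables do not carry over. Pictures are saved under pics/ and viewed, and the job is handed in when it is done.

```bash
ls; mkdir -p pics
cat > h.py <<'E'
import numpy as np, cv2
from rig import telemetry, imaging, ctrl
from scipy.spatial.transform import Rotation as R
def cap(n,f=None):
    c=imaging.capture(n)
    if f: cv2.imwrite('pics/'+f,cv2.cvtColor(c['frame'],cv2.COLOR_RGB2BGR))
    return c
def cloud(c):
    z=c['z_map'].astype(float); h,w=z.shape
    u,v=np.meshgrid(np.arange(w),np.arange(h))
    p=np.stack([(u-c['cx'])/c['fx']*z,(v-c['cy'])/c['fy']*z,z],-1)
    M=cv2.Rodrigues(np.array(c['rvec'],float))[0]
    return (p-np.array(c['tvec'],float).ravel())@M
def st():
    s=telemetry.sense(); q=s['ee_rot']
    print('t',s['time_s'],'pos',np.round(s['eef_pos'],1),'F',np.round(s['force'],1),'T',np.round(s['wrist_torque'],2),'g',round(s['grip_width'],3),'J',np.round(s['joints'],2))
    return s,R.from_quat([q[1],q[2],q[3],q[0]]).as_matrix()
E
python3 - <<'E'
from h import *
s,M=st(); print(M.round(3))
for n in ['scene','top','wrist']:
    c=cap(n,n+'0.png'); np.savez('/tmp/%s0.npz'%n,**c)
st()
E
```

```text
pics
t 0.0 pos [ 157.  -500.7  230.7] F [-0.2 -0.6  0.3] T [-0.02 -0.07  0.03] g 1.002 J [-1.49  0.31  1.5  -0.    1.33 -0.22]
[[ 0.299 -0.     0.954]
 [-0.954  0.001  0.299]
 [-0.001 -1.     0.   ]]
t 0.15 pos [ 157.  -500.8  230.9] F [0.8 0.3 0.8] T [-0.06  0.02 -0.02] g 1.003 J [-1.49  0.31  1.5  -0.    1.33 -0.22]
```

View pics/scene0.png

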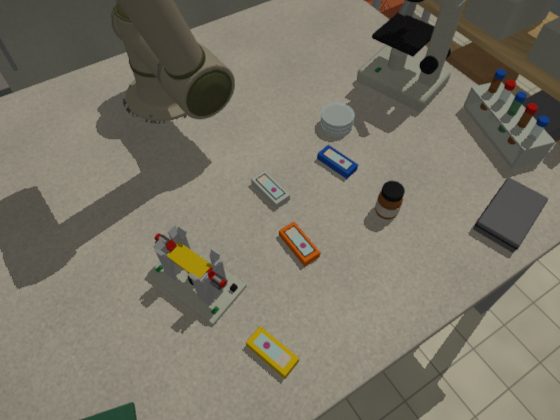

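View pics/top0.png

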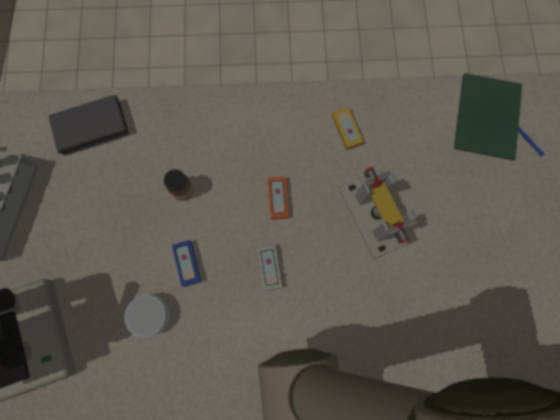

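View pics/wrist0.png

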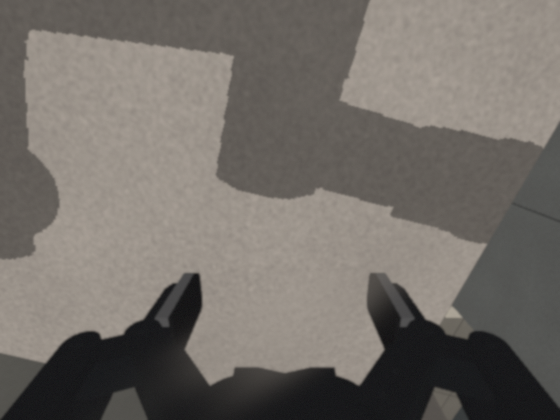

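The scene view shows blue at (337,160), orange at (299,242), the yellow look-alike at (272,351), white at (270,188), the jar at (390,200), the dishes at (338,118) and the feeder at about (200,272). In the top view blue is at (187,263), orange at (278,198), yellow at (347,128) and the feeder at (385,210). The orange candidates are therefore (278,198) and (347,128) in the top view. The first is the orange one and the second is the yellow look-alike.

```bash
cat > m.py <<'E'
from h import *
def meas(c,name,seed,zlo,zhi,rad=75,hue=None):
    P=cloud(c); hsv=cv2.cvtColor(c['frame'],cv2.COLOR_RGB2HSV)
    p0=P[seed[1],seed[0]]
    m=(np.hypot(P[...,0]-p0[0],P[...,1]-p0[1])<rad)&(P[...,2]>zlo)&(P[...,2]<zhi)&(c['z_map']>0)
    if hue: m&=(hsv[...,0]>=hue[0])&(hsv[...,0]<=hue[1])&(hsv[...,1]>hue[2])
    n,l,s,_=cv2.connectedComponentsWithStats(m.astype(np.uint8))
    k=1+np.argmax(s[1:,4]); q=P[l==k]
    r=cv2.minAreaRect(q[:,:2].astype(np.float32))
    b=cv2.boxPoints(r); e=[b[1]-b[0],b[2]-b[1]]; e=max(e,key=np.linalg.norm)
    a=np.degrees(np.arctan2(e[1],e[0]))%180
    print(name,len(q),'ctr',np.round(r[0],1),'size',np.round(r[1],1),'long axis deg',a.round(1),'z med',np.median(q[:,2]).round(1),'p5/95',np.percentile(q[:,2],[5,95]).round(1))
    return r,a
E
python3 - <<'E'
from m import *
t=dict(np.load('/tmp/top0.npz')); s=dict(np.load('/tmp/scene0.npz'))
for nm,c,sd in [('top',t,dict(blue=(187,263),orange=(278,198),white=(270,268),yellow=(347,128),jar=(177,183),petri=(146,315))),('scene',s,dict(blue=(337,160),orange=(299,242),white=(270,188),yellow=(272,351),jar=(390,190),petri=(338,118)))]:
    print(nm)
    for k,v in sd.items():
        z=(14,30) if k in('blue','orange','white','yellow') else (30,100)
        meas(c,k,v,*z)
    for k,v in (dict(f=(385,205)) if nm=='top' else dict(f=(190,262))).items():
        meas(c,'follower',v,80,110,90,(22,33,150))
        meas(c,'base',v,6,18,130)
        P=cloud(c);print(P[v[1],v[0]])
        hsv=cv2.cvtColor(c['frame'],cv2.COLOR_RGB2HSV)
        m=((hsv[...,0]<6)|(hsv[...,0]>174))&(hsv[...,1]>150)&(P[...,2]>70)&(np.hypot(P[...,0]-P[v[1],v[0],0],P[...,1]-P[v[1],v[0],1])<120)
        n,l,ss,_=cv2.connectedComponentsWithStats(m.astype(np.uint8))
        for i in range(1,n):
            if ss[i,4]>8: print('red',ss[i],P[l==i].mean(0).round(1),P[l==i].min(0).round(1),P[l==i].max(0).round(1))
c=t;f=cv2.cvtColor(c['frame'],cv2.COLOR_RGB2BGR)
a=cv2.resize(f[90:270,260:440],None,fx=3.3,fy=3.3,interpolation=cv2.INTER_CUBIC);cv2.imwrite('pics/cropt.png',cv2.convertScaleAbs(a,alpha=1.5))
f=cv2.cvtColor(s['frame'],cv2.COLOR_RGB2BGR)
a=cv2.resize(f[220:330,140:290],None,fx=5,fy=5,interpolation=cv2.INTER_CUBIC);cv2.imwrite('pics/crops.png',a)
E
```

```text
top
blue 857 ctr [487.4 259.5] size [99.8 44.7] long axis deg 14.0 z med 21.7 p5/95 [18.5 24.8]
orange 763 ctr [634.7  41.6] size [100.5  44. ] long axis deg 2.3 z med 21.8 p5/95 [18.3 24.4]
white 836 ctr [469.7  68.6] size [99.9 43.9] long axis deg 6.6 z med 21.8 p5/95 [19.  24.6]
yellow 705 ctr [ 806.2 -138.6] size [101.5  45.7] long axis deg 17.1 z med 21.6 p5/95 [17.8 24.3]
jar 601 ctr [664.8 270.9] size [53.4 51.2] long axis deg 88.9 z med 83.1 p5/95 [38.9 86.9]
petri 1403 ctr [374.  342.5] size [89.2 88.7] long axis deg 18.3 z med 41.7 p5/95 [38.8 44.4]
follower 632 ctr [ 587.5 -192.4] size [91.3 39.3] long axis deg 19.9 z med 92.3 p5/95 [89.8 94.8]
base 1636 ctr [ 587.6 -191.4] size [190.2 109. ] long axis deg 20.9 z med 11.3 p5/95 [ 8.3 14.5]
[ 587.56385578 -191.23255956   92.70836257]
red [374 178   7   8  30] [ 636.8 -175.2  105.4] [ 630.4 -182.5   96. ] [ 647.9 -168.2  112.7]
red [396 223   6   6  22] [ 539.6 -213.5  106.4] [ 534.2 -219.1   96.5] [ 543.6 -207.4  111.8]
scene
blue 582 ctr [488.2 261.1] size [100.6  47.6] long axis deg 13.1 z med 22.1 p5/95 [17.  25.1]
orang
[... 385 characters left out ...]
ctr [374.2 344.3] size [88.2 92.2] long axis deg 170.2 z med 42.0 p5/95 [34. 45.]
follower 744 ctr [ 586.4 -192.5] size [92.4 39.3] long axis deg 20.9 z med 93.0 p5/95 [90.7 95.4]
base 2076 ctr [ 587.6 -191.8] size [190.8 110.6] long axis deg 21.3 z med 12.1 p5/95 [ 8.9 15.3]
[ 591.69475868 -192.96291796   94.23970784]
red [155 234   7   7  21] [ 507.9 -223.9  103.7] [ 504.3 -229.3   98.3] [ 512.  -215.9  107.2]
red [166 240  10  11  74] [ 541.8 -210.1  105. ] [ 526.2 -218.6   95.3] [ 548.7 -201.1  113.1]
red [207 268  10  13  62] [ 640.5 -171.1  101.4] [ 633.4 -179.    94.5] [ 650.7 -161.5  129.5]
red [219 279   7   9  40] [ 669.9 -161.8  101.8] [ 665.3 -168.9   91.1] [ 674.3 -154.6  108.8]
```

View pics/cropt.png

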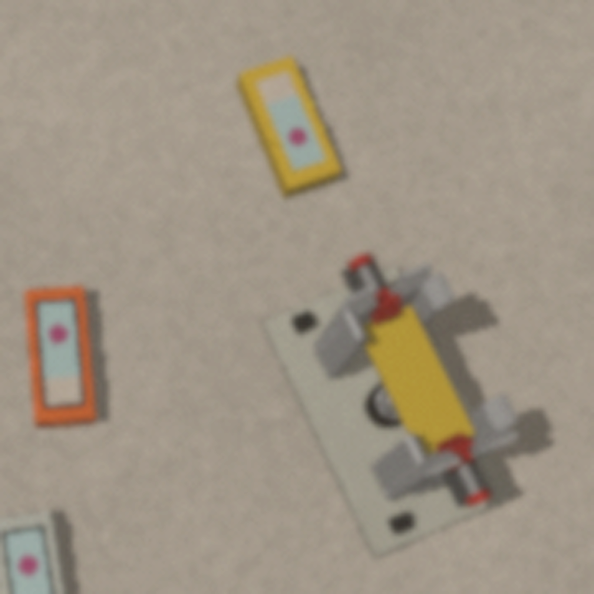

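View pics/crops.png

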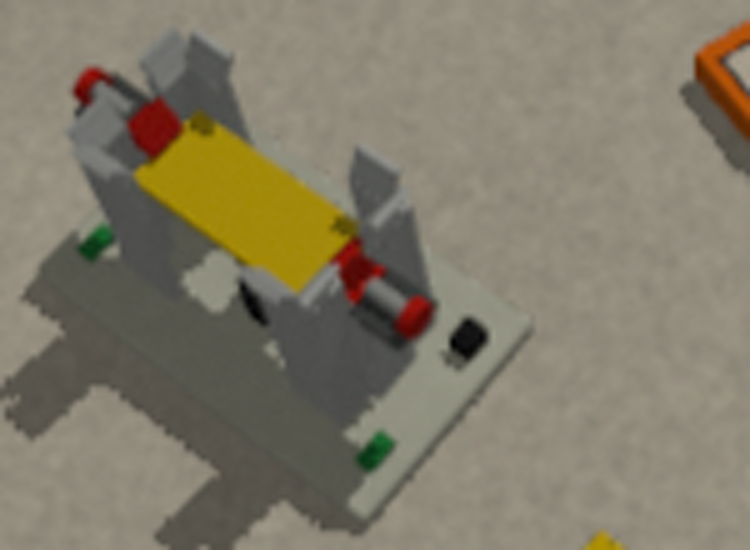

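The orange cassette and the yellow look-alike are clearly distinct in the crop: orange at crop (62,355), yellow at (292,125). The sizes and heights check out at 100x44 mm with tops at 22 mm. The feeder centre is about (587.5,-191.7) at 21.0°. Next I compute the move to blue.

```bash
cat > go.py <<'E'
from h import *
import sys
def go(x,y,z,yaw):
    s,M=st(); d=np.array([x,y,z])-np.array(s['eef_pos'])
    cy=np.degrees(np.arctan2(M[1,2],M[0,2]))
    zt=np.array([np.cos(np.radians(yaw)),np.sin(np.radians(yaw)),0]); T=np.stack([np.cross([0,0,-1],zt),[0,0,-1],zt],1)
    tw=R.from_matrix(M.T@T).as_rotvec()
    print('delta cm',(M.T@d/10).round(2),'twist',tw.round(3),'dworld',d.round(1),'yaw now',cy.round(2))
go(*map(float,sys.argv[1:5]))
E
python3 go.py 487.6 260 120 13.6
```

```text
t 0.15 pos [ 157.  -500.8  230.9] F [0.8 0.3 0.8] T [-0.06  0.02 -0.02] g 1.003 J [-1.49  0.31  1.5  -0.    1.33 -0.22]
delta cm [-62.7   11.16  54.3 ] twist [-0.     0.066 -0.001] dworld [ 330.6  760.8 -110.9] yaw now 17.41
```

```bash
python3 -m handwheel '[{"delta_pos":[-2,0,2.5],"twist":[0,0,0],"jaw":1},{"delta_pos":[-5,0,5],"twist":[0,0,0],"jaw":1},{"delta_pos":[-8,0,8],"twist":[0,0,0],"jaw":1},{"delta_pos":[-11,0,11],"twist":[0,0,0],"jaw":1},{"delta_pos":[-14,0,14],"twist":[0,0,0],"jaw":1},{"delta_pos":[-17,0,17],"twist":[0,0.02,0],"jaw":1},{"delta_pos":[-20,0,20],"twist":[0,0.03,0],"jaw":1},{"delta_pos":[-23,0,23],"twist":[0,0.04,0],"jaw":1},{"delta_pos":[-26,0,26],"twist":[0,0.05,0],"jaw":1},{"delta_pos":[-29,0,28],"twist":[0,0.066,0],"jaw":1}]' 80; python3 go.py 487.6 260 120 13.6
```

```text
time_s: 0.98
eef_pos: [338.2, -138.7, 231.4]
ee_rot: [0.556, -0.556, 0.437, -0.438]
force: [1.2, -1.1, -0.3]
grip_width: 0.997
t 0.9833 pos [ 338.2 -138.7  231.4] F [ 1.2 -1.1 -0.3] T [-0.05 -0.05 -0.02] g 0.997 J [-0.71 -0.05  1.92  0.    1.28  0.62]
delta cm [-35.25  11.13  23.88] twist [-0. -0.  0.] dworld [ 149.4  398.7 -111.4] yaw now 13.58
```

```bash
python3 -m handwheel '[{"delta_pos":[-3.5,0,2.4],"twist":[0,0,0],"jaw":1},{"delta_pos":[-7,0,4.8],"twist":[0,0,0],"jaw":1},{"delta_pos":[-10.5,0,7.2],"twist":[0,0,0],"jaw":1},{"delta_pos":[-14,0,9.6],"twist":[0,0,0],"jaw":1},{"delta_pos":[-17.5,0,12],"twist":[0,0,0],"jaw":1},{"delta_pos":[-21,0,14.4],"twist":[0,0,0],"jaw":1},{"delta_pos":[-24.5,0,16.8],"twist":[0,0,0],"jaw":1},{"delta_pos":[-28,0,19.2],"twist":[0,0,0],"jaw":1},{"delta_pos":[-32,2,21.6],"twist":[0,0,0],"jaw":1},{"delta_pos":[-35.3,5,23.9],"twist":[0,0,0],"jaw":1}]'; python3 go.py 487.6 260 120 13.6
```

```text
time_s: 1.82
eef_pos: [480.9, 243.8, 194.7]
ee_rot: [0.557, -0.555, 0.436, -0.438]
force: [1.3, 0.1, 0.3]
grip_width: 1.001
t 1.8167 pos [480.9 243.8 194.7] F [1.3 0.1 0.3] T [-0.08 -0.08  0.03] g 1.001 J [0.25 0.37 1.51 0.   1.25 1.58]
delta cm [-1.41  7.47  1.01] twist [-0.004  0.002 -0.   ] dworld [  6.7  16.2 -74.7] yaw now 13.69
```

```bash
python3 -m handwheel '[{"delta_pos":[0,0,0],"twist":[0,0,0],"jaw":1},{"delta_pos":[0,1,0],"twist":[0,0,0],"jaw":1},{"delta_pos":[0,2,0],"twist":[0,0,0],"jaw":1},{"delta_pos":[0,3,0],"twist":[0,0,0],"jaw":1},{"delta_pos":[0,4,0],"twist":[0,0,0],"jaw":1},{"delta_pos":[0,5,0],"twist":[0,0,0],"jaw":1},{"delta_pos":[0,6,0],"twist":[0,0,0],"jaw":1},{"delta_pos":[0,6,0],"twist":[0,0,0],"jaw":1},{"delta_pos":[0,6,0],"twist":[0,0,0],"jaw":1},{"delta_pos":[0,6,0],"twist":[0,0,0],"jaw":1}]'
python3 - <<'E'
from m import *
c=cap('wrist','w1.png'); P=cloud(c)
hsv=cv2.cvtColor(c['frame'],cv2.COLOR_RGB2HSV)
m=(hsv[...,0]>100)&(hsv[...,0]<130)&(hsv[...,1]>150)&(P[...,2]>15)&(P[...,2]<28)
q=P[m]; print(len(q)); r=cv2.minAreaRect(q[:,:2].astype(np.float32)); print(r)
E
python3 go.py 487.6 260 120 13.6
```

```text
time_s: 2.65
eef_pos: [480.2, 240.9, 134.2]
ee_rot: [0.556, -0.556, 0.437, -0.437]
force: [0.1, -1.0, 0.1]
grip_width: 0.999
1905
((489.9854736328125, 258.0799255371094), (97.92681121826172, 40.607139587402344), 13.898259162902832)
t 2.7 pos [480.3 241.  134.4] F [-0.5 -0.1  0.3] T [ 0.03 -0.06 -0.01] g 1.003 J [ 0.25  0.43  1.59 -0.    1.11  1.58]
delta cm [-1.68  1.44  1.16] twist [-0.001  0.    -0.   ] dworld [  7.3  19.  -14.4] yaw now 13.63
```

View pics/w1.png

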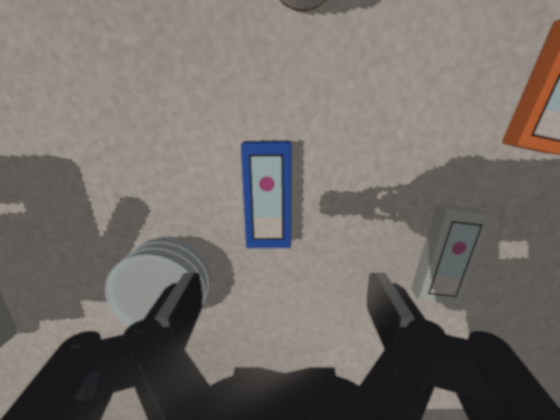

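Wrist view: blue lies at (267,195) and agrees with the other cameras to about 2 mm. Orange is at upper right, white at (460,255) and the dishes at (150,280). Descending now.

```bash
python3 go.py 488.5 259.5 45 13.7; python3 -m handwheel '[{"delta_pos":[-0.8,1,0.6],"twist":[0,0,0],"jaw":1},{"delta_pos":[-1.65,2,1.2],"twist":[0,0,0],"jaw":1},{"delta_pos":[-1.65,4,1.2],"twist":[0,0,0],"jaw":1},{"delta_pos":[-1.65,6,1.2],"twist":[0,0,0],"jaw":1},{"delta_pos":[-1.65,8,1.2],"twist":[0,0,0],"jaw":1},{"delta_pos":[-1.65,9,1.2],"twist":[0,0,0],"jaw":1},{"delta_pos":[-1.65,9,1.2],"twist":[0,0,0],"jaw":1},{"delta_pos":[-1.65,9,1.2],"twist":[0,0,0],"jaw":1},{"delta_pos":[-1.65,9,1.2],"twist":[0,0,0],"jaw":1},{"delta_pos":[-1.65,9,1.2],"twist":[0,0,0],"jaw":1}]';python3 go.py 488.5 259.5 3 13.7
```

```text
t 2.7 pos [480.3 241.  134.4] F [-0.5 -0.1  0.3] T [ 0.03 -0.06 -0.01] g 1.003 J [ 0.25  0.43  1.59 -0.    1.11  1.58]
delta cm [-1.61  8.94  1.23] twist [-0.001 -0.001 -0.   ] dworld [  8.2  18.5 -89.4] yaw now 13.63
time_s: 3.53
eef_pos: [488.4, 260.0, 45.1]
ee_rot: [0.556, -0.555, 0.437, -0.438]
force: [-0.1, -0.2, 0.8]
grip_width: 1.0
t 3.5333 pos [488.4 260.   45.1] F [-0.1 -0.2  0.8] T [0.04 0.05 0.01] g 1.0 J [ 0.28  0.59  1.62 -0.    0.94  1.61]
delta cm [ 0.05  4.21 -0.01] twist [-0.002 -0.001 -0.   ] dworld [  0.1  -0.5 -42.1] yaw now 13.63
```

```bash
python3 -m handwheel '[{"delta_pos":[0.05,1.5,0],"twist":[0,0,0],"jaw":1},{"delta_pos":[0.05,3,0],"twist":[0,0,0],"jaw":1},{"delta_pos":[0.05,4,0],"twist":[0,0,0],"jaw":0.9},{"delta_pos":[0.05,4.2,0],"twist":[0,0,0],"jaw":0.7},{"delta_pos":[0.05,4.2,0],"twist":[0,0,0],"jaw":0.6},{"delta_pos":[0.05,4.2,0],"twist":[0,0,0],"jaw":0.3},{"delta_pos":[0.05,4.2,0],"twist":[0,0,0],"jaw":0.3},{"delta_pos":[0.05,4.2,0],"twist":[0,0,0],"jaw":0.3},{"delta_pos":[0.05,4.2,0],"twist":[0,0,0],"jaw":0.3},{"delta_pos":[0.05,4.2,0],"twist":[0,0,0],"jaw":0.3}]' 80;python3 go.py 488.5 259.5 3 13.7
```

```text
time_s: 4.37
eef_pos: [488.5, 259.5, 2.9]
ee_rot: [0.556, -0.555, 0.437, -0.438]
force: [-0.6, 0.3, 7.6]
grip_width: 0.496
t 4.3667 pos [488.5 259.5   2.9] F [-0.6  0.3  7.6] T [0.05 0.14 0.04] g 0.496 J [ 0.28  0.65  1.64 -0.    0.85  1.61]
delta cm [ 0.   -0.01  0.  ] twist [-0.002 -0.001 -0.   ] dworld [ 0.  -0.   0.1] yaw now 13.63
```

```bash
python3 -m handwheel '[{"delta_pos":[0,0,0],"twist":[0,0,0],"jaw":0.2},{"delta_pos":[0,-0.5,0],"twist":[0,0,0],"jaw":0.2},{"delta_pos":[0,-2,0],"twist":[0,0,0],"jaw":0.2},{"delta_pos":[0,-4,0],"twist":[0,0,0],"jaw":0.2},{"delta_pos":[0,-7,0],"twist":[0,0,0],"jaw":0.2},{"delta_pos":[0,-10,0],"twist":[0,0,0],"jaw":0.2},{"delta_pos":[0,-13,0],"twist":[0,0,0],"jaw":0.2},{"delta_pos":[0,-16,0],"twist":[0,0,0],"jaw":0.2},{"delta_pos":[0,-18,0],"twist":[0,0,0],"jaw":0.2},{"delta_pos":[0,-20,0],"twist":[0,0,0],"jaw":0.2}]'; python3 go.py 587.5 -191.7 205 21
python3 - <<'E'
from h import *
cap('wrist','w2.png');
E
```

```text
time_s: 5.2
eef_pos: [487.6, 259.3, 203.7]
ee_rot: [0.556, -0.555, 0.437, -0.437]
force: [0.1, 0.2, -2.7]
grip_width: 0.493
t 5.2 pos [487.6 259.3 203.7] F [ 0.1  0.2 -2.7] T [-0.02 -0.02  0.02] g 0.493 J [0.28 0.39 1.46 0.   1.29 1.61]
delta cm [46.18 -0.13 -0.92] twist [-0.001 -0.129  0.   ] dworld [  99.9 -451.     1.3] yaw now 13.63
```

View pics/w2.png

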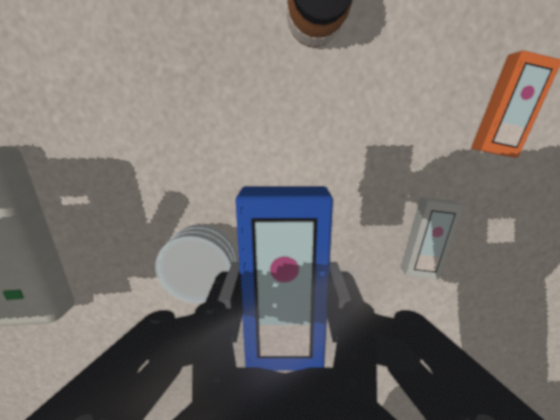

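Blue is held level between the fingers, at about (285,275). Carrying it over the feeder.

```bash
python3 - <<'E'
from h import *
s,M=st(); c=cap('wrist'); P=(cloud(c)-np.array(s['eef_pos']))@M
hsv=cv2.cvtColor(c['frame'],cv2.COLOR_RGB2HSV)
m=(hsv[...,0]>100)&(hsv[...,0]<130)&(hsv[...,1]>120)&(P[...,1]<10)&(c['z_map']>0)&(P[...,1]>-60)
q=P[m]; print(len(q),np.percentile(q,[1,50,99],axis=0).round(1))
t=q[q[:,1]<np.percentile(q[:,1],50)+3]
print(np.percentile(t,[1,50,99],axis=0).round(1)); print(cv2.minAreaRect(t[:,[0,2]].astype(np.float32)))
A=np.c_[t[:,0],t[:,2],np.ones(len(t))]; print(np.linalg.lstsq(A,t[:,1],rcond=None)[0])
E
python3 -m handwheel '[{"delta_pos":[2,-0.2,0],"twist":[0,0,0],"jaw":0.2},{"delta_pos":[5,-0.2,0],"twist":[0,-0.02,0],"jaw":0.2},{"delta_pos":[8,-0.2,0],"twist":[0,-0.04,0],"jaw":0.2},{"delta_pos":[11,-0.2,0],"twist":[0,-0.06,0],"jaw":0.2},{"delta_pos":[14,-0.2,0],"twist":[0,-0.08,0],"jaw":0.2},{"delta_pos":[17,-0.2,0],"twist":[0,-0.1,0],"jaw":0.2},{"delta_pos":[20,-0.2,0],"twist":[0,-0.12,0],"jaw":0.2},{"delta_pos":[23,-0.2,0],"twist":[0,-0.129,0],"jaw":0.2},{"delta_pos":[26,-0.2,0],"twist":[0,-0.129,0],"jaw":0.2},{"delta_pos":[28,-0.2,0],"twist":[0,-0.129,0],"jaw":0.2}]'; python3 go.py 587.5 -191.7 205 21
```

```text
t 5.25 pos [489.  259.7 207.4] F [1.  0.2 3.2] T [ 0.05 -0.03 -0.04] g 0.49 J [0.28 0.39 1.45 0.   1.29 1.61]
6392 [[-19.7 -20.8 -46.2]
 [ -2.1 -19.4  34.5]
 [ 22.1  -4.7  50.7]]
[[-19.7 -20.8 -46.2]
 [ -2.6 -19.5  29.5]
 [ 22.1 -17.4  50.5]]
((0.8756237030029297, 1.6819000244140625), (98.6170654296875, 43.17295837402344), 89.89042663574219)
[-1.47544283e-03  4.39899023e-03 -1.95226801e+01]
time_s: 6.13
eef_pos: [553.6, -15.2, 202.2]
ee_rot: [-0.582, 0.583, -0.401, 0.4]
force: [0.1, 0.7, -2.4]
grip_width: 0.496
t 6.1333 pos [553.6 -15.2 202.2] F [ 0.1  0.7 -2.4] T [ 0.05 -0.06  0.01] g 0.496 J [-0.24  0.4   1.45 -0.    1.29  0.97]
delta cm [17.7  -0.28 -3.14] twist [ 0.002 -0.001 -0.001] dworld [  33.9 -176.5    2.8] yaw now 20.94
```

```bash
python3 -m handwheel '[{"delta_pos":[3,-0.2,-0.5],"twist":[0,0,0],"jaw":0.2},{"delta_pos":[6,-0.2,-1],"twist":[0,0,0],"jaw":0.2},{"delta_pos":[9,-0.2,-1.6],"twist":[0,0,0],"jaw":0.2},{"delta_pos":[12,-0.2,-2.2],"twist":[0,0,0],"jaw":0.2},{"delta_pos":[15,-0.2,-2.7],"twist":[0,0,0],"jaw":0.2},{"delta_pos":[17.7,-0.2,-3.2],"twist":[0,0,0],"jaw":0.2},{"delta_pos":[17.7,-0.2,-3.2],"twist":[0,0,0],"jaw":0.2},{"delta_pos":[17.7,-0.2,-3.2],"twist":[0,0,0],"jaw":0.2},{"delta_pos":[17.7,-0.2,-3.2],"twist":[0,0,0],"jaw":0.2},{"delta_pos":[17.7,-0.2,-3.2],"twist":[0,0,0],"jaw":0.2}]'; python3 go.py 587.5 -191.7 205 21
python3 - <<'E'
from h import *
s,M=st()
for n in ['top','scene']:
    c=cap(n,n+'2.png'); W=cloud(c)
    hsv=cv2.cvtColor(c['frame'],cv2.COLOR_RGB2HSV)
    m=(hsv[...,0]>100)&(hsv[...,0]<130)&(hsv[...,1]>120)&(W[...,2]>190)&(W[...,2]<250)
    q=W[m]; r=cv2.minAreaRect(q[:,:2].astype(np.float32)); print(n,len(q),r,np.percentile(q[:,2],[5,50,95]))
    m=(W[...,2]>6)&(W[...,2]<18)&(np.hypot(W[...,0]-587,W[...,1]+192)<120)
E
```

```text
time_s: 6.97
eef_pos: [587.2, -188.4, 205.3]
ee_rot: [0.583, -0.583, 0.4, -0.4]
force: [1.0, 0.4, -1.1]
grip_width: 0.49
t 6.9667 pos [ 587.2 -188.4  205.3] F [ 1.   0.4 -1.1] T [ 0.04  0.01 -0.05] g 0.49 J [-0.5   0.54  1.24  0.    1.37  0.7 ]
delta cm [ 0.32  0.03 -0.09] twist [ 0.001  0.001 -0.001] dworld [ 0.3 -3.3 -0.3] yaw now 21.08
t 6.9667 pos [ 587.2 -188.4  205.3] F [ 1.   0.4 -1.1] T [ 0.04  0.01 -0.05] g 0.49 J [-0.5   0.54  1.24  0.    1.37  0.7 ]
top 49 ((620.5292358398438, -156.555908203125), (10.605152130126953, 20.1796817779541), 60.72662353515625) [215.78978322 223.69105005 225.86314759]
scene 520 ((587.6465454101562, -186.38168334960938), (99.58194732666016, 44.16938400268555), 20.50588607788086) [208.49102031 223.66628431 226.0916632 ]
```

View pics/scene2.png

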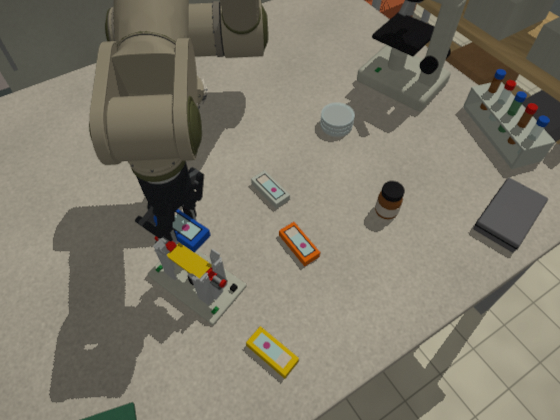

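View pics/top2.png

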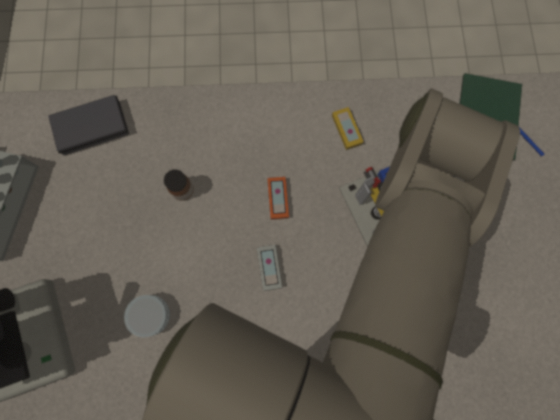

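Scene view: blue is held over the feeder at (188,230), with the feeder just below. In the top view the arm hides it. The scene camera puts blue at about (587.6,-186.4), so I shift about 4.5 mm and descend to just above the lips.

```bash
python3 go.py 586.9 -193 143 21; python3 -m handwheel '[{"delta_pos":[0.2,1,-0.1],"twist":[0,0,0],"jaw":0.2},{"delta_pos":[0.43,2,-0.19],"twist":[0,0,0],"jaw":0.2},{"delta_pos":[0.43,3,-0.19],"twist":[0,0,0],"jaw":0.2},{"delta_pos":[0.43,4,-0.19],"twist":[0,0,0],"jaw":0.2},{"delta_pos":[0.43,5,-0.19],"twist":[0,0,0],"jaw":0.2},{"delta_pos":[0.43,6,-0.19],"twist":[0,0,0],"jaw":0.2},{"delta_pos":[0.43,6.2,-0.19],"twist":[0,0,0],"jaw":0.2},{"delta_pos":[0.43,6.2,-0.19],"twist":[0,0,0],"jaw":0.2},{"delta_pos":[0.43,6.2,-0.19],"twist":[0,0,0],"jaw":0.2},{"delta_pos":[0.43,6.2,-0.19],"twist":[0,0,0],"jaw":0.2}]'
cat > sm.py <<'E'
from h import *
import sys
def sm(col,zlo,zhi,fn):
    s,M=st()
    c=cap('scene',fn); W=cloud(c)
    hsv=cv2.cvtColor(c['frame'],cv2.COLOR_RGB2HSV)
    near=np.hypot(W[...,0]-587,W[...,1]+192)<90
    H=(100,130,120) if col=='blue' else (4,16,150)
    m=(hsv[...,0]>=H[0])&(hsv[...,0]<=H[1])&(hsv[...,1]>H[2])&(W[...,2]>zlo)&(W[...,2]<zhi)&near
    q=W[m]; r=cv2.minAreaRect(q[:,:2].astype(np.float32)); print(len(q),np.round(r[0],1),np.round(r[1],1),round(r[2],2),np.percentile(q[:,2],[5,50,95]).round(1))
    top=q[q[:,2]>np.percentile(q[:,2],50)-4]; r=cv2.minAreaRect(top[:,:2].astype(np.float32));print('top',len(top),np.round(r[0],1),np.round(r[1],1),round(r[2],2))
    A=np.c_[top[:,:2]-top[:,:2].mean(0),np.ones(len(top))]; print('slopes',np.linalg.lstsq(A,top[:,2],rcond=None)[0].round(3))
    f=cv2.cvtColor(c['frame'],cv2.COLOR_RGB2BGR)
    cv2.imwrite('pics/'+fn,cv2.resize(f[200:330,130:290],None,fx=4.5,fy=4.5,interpolation=cv2.INTER_CUBIC))
sm(sys.argv[1],float(sys.argv[2]),float(sys.argv[3]),sys.argv[4])
E
python3 sm.py blue 145 180 s3.png
```

```text
t 7.0667 pos [ 587.4 -188.5  205.7] F [-0.4  0.3 -1.7] T [-0.    0.06 -0.03] g 0.494 J [-0.5   0.54  1.24  0.    1.37  0.7 ]
delta cm [ 0.41  6.27 -0.21] twist [ 0.     0.002 -0.   ] dworld [ -0.5  -4.5 -62.7] yaw now 21.09
time_s: 7.9
eef_pos: [587.5, -194.4, 144.4]
ee_rot: [0.583, -0.583, 0.4, -0.401]
force: [0.5, 0.0, -1.5]
grip_width: 0.498
t 7.9 pos [ 587.5 -194.4  144.4] F [ 0.5  0.  -1.5] T [ 0.03 -0.03 -0.03] g 0.498 J [-0.51  0.59  1.31 -0.    1.24  0.7 ]
447 [ 589.7 -192.1] [95.7 43.8] 20.38 [148.6 162.6 165.5]
top 342 [ 589.6 -192.1] [95.4 43.8] 20.19
slopes [-1.60000e-02  9.00000e-03  1.63189e+02]
```

View pics/s3.png

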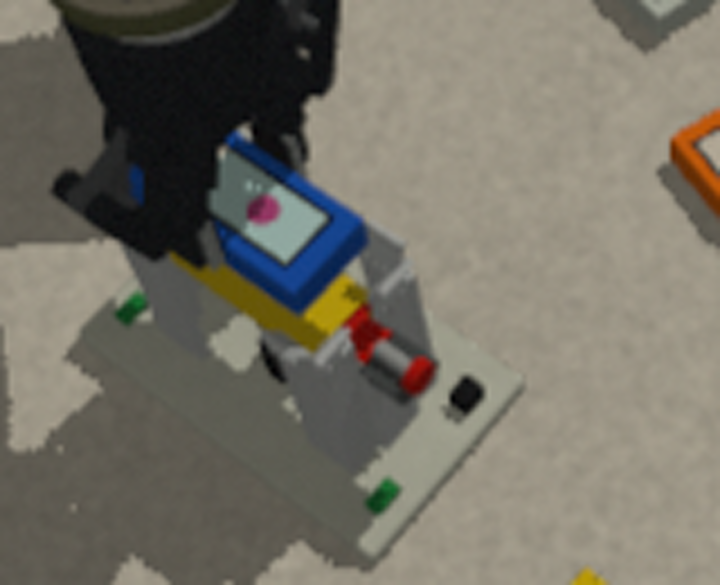

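```bash
python3 -m handwheel '[{"delta_pos":[-0.12,0,-0.03],"twist":[0,0,0],"jaw":0.2},{"delta_pos":[-0.12,0.3,-0.03],"twist":[0,0,0],"jaw":0.2},{"delta_pos":[-0.12,0.7,-0.03],"twist":[0,0,0],"jaw":0.2},{"delta_pos":[-0.12,1.1,-0.03],"twist":[0,0,0],"jaw":0.2},{"delta_pos":[-0.12,1.5,-0.03],"twist":[0,0,0],"jaw":0.2},{"delta_pos":[-0.12,1.9,-0.03],"twist":[0,0,0],"jaw":0.2},{"delta_pos":[-0.12,2.3,-0.03],"twist":[0,0,0],"jaw":0.2},{"delta_pos":[-0.12,2.8,-0.03],"twist":[0,0,0],"jaw":0.2},{"delta_pos":[-0.12,2.8,-0.03],"twist":[0,0,0],"jaw":0.2},{"delta_pos":[-0.12,2.8,-0.03],"twist":[0,0,0],"jaw":0.2}]'; python3 sm.py blue 115 160 s4.png
```

```text
time_s: 8.78
eef_pos: [586.4, -193.1, 115.5]
ee_rot: [0.583, -0.583, 0.401, -0.4]
force: [1.0, 0.2, -2.6]
grip_width: 0.497
t 8.7833 pos [ 586.4 -193.1  115.5] F [ 1.   0.2 -2.6] T [ 0.06 -0.14  0.05] g 0.497 J [-0.51  0.62  1.35  0.    1.18  0.7 ]
418 [ 588.5 -190.5] [96.4 44.8] 20.35 [119.5 133.8 136.5]
top 315 [ 589.5 -190. ] [93.8 44.5] 20.7
slopes [-1.00000e-02  1.00000e-03  1.34383e+02]
```

View pics/s4.png

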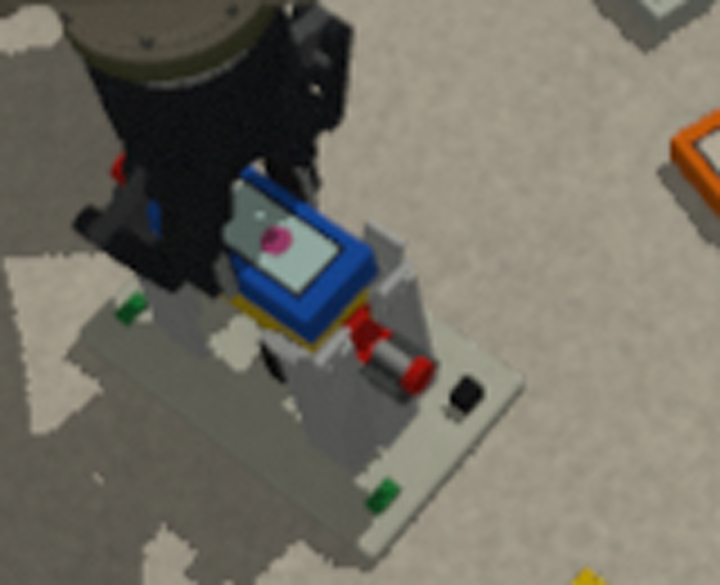

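Blue is inside the lips with no side force. Pushing down to check.

```bash
python3 -m handwheel '[{"delta_pos":[0,0.2,0],"twist":[0,0,0],"jaw":0.2},{"delta_pos":[0,0.5,0],"twist":[0,0,0],"jaw":0.2},{"delta_pos":[0,0.8,0],"twist":[0,0,0],"jaw":0.2},{"delta_pos":[0,1.1,0],"twist":[0,0,0],"jaw":0.2},{"delta_pos":[0,1.4,0],"twist":[0,0,0],"jaw":0.2},{"delta_pos":[0,1.7,0],"twist":[0,0,0],"jaw":0.2},{"delta_pos":[0,2,0],"twist":[0,0,0],"jaw":0.2},{"delta_pos":[0,2.3,0],"twist":[0,0,0],"jaw":0.2},{"delta_pos":[0,2.3,0],"twist":[0,0,0],"jaw":0.2},{"delta_pos":[0,2.3,0],"twist":[0,0,0],"jaw":0.2}]' 100; python3 sm.py blue 90 140 s5.png
```

```text
time_s: 9.67
eef_pos: [586.4, -193.2, 92.6]
ee_rot: [0.583, -0.583, 0.4, -0.4]
force: [0.4, 1.9, 0.4]
grip_width: 0.491
t 9.6667 pos [ 586.4 -193.2   92.6] F [0.4 1.9 0.4] T [ 0.06 -0.15 -0.03] g 0.491 J [-0.51  0.64  1.37  0.    1.13  0.7 ]
317 [ 590.6 -191.1] [91.6 46. ] 21.0 [103.2 111.3 113.8]
top 287 [ 590.6 -191.1] [91.6 46. ] 21.0
slopes [-6.00000e-03 -1.00000e-02  1.11521e+02]
```

View pics/s5.png

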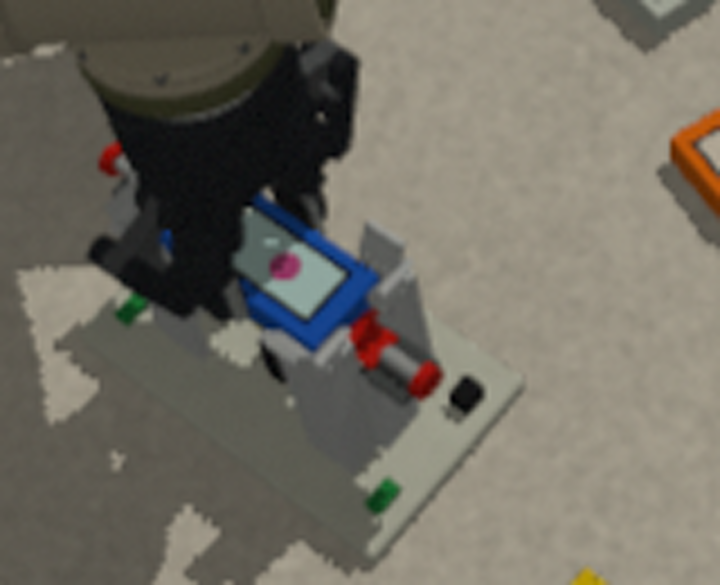

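The catch at (380,340) is being spread and blue is level. I'll push on to about TCP z 70.

```bash
python3 -m handwheel '[{"delta_pos":[0,0.3,0],"twist":[0,0,0],"jaw":0.2},{"delta_pos":[0,0.6,0],"twist":[0,0,0],"jaw":0.2},{"delta_pos":[0,0.9,0],"twist":[0,0,0],"jaw":0.2},{"delta_pos":[0,1.2,0],"twist":[0,0,0],"jaw":0.2},{"delta_pos":[0,1.5,0],"twist":[0,0,0],"jaw":0.2},{"delta_pos":[0,1.8,0],"twist":[0,0,0],"jaw":0.2},{"delta_pos":[0,2.1,0],"twist":[0,0,0],"jaw":0.2},{"delta_pos":[0,2.25,0],"twist":[0,0,0],"jaw":0.2},{"delta_pos":[0,2.25,0],"twist":[0,0,0],"jaw":0.2},{"delta_pos":[0,2.25,0],"twist":[0,0,0],"jaw":0.2}]' 100; python3 sm.py blue 70 120 s6.png
```

```text
time_s: 10.55
eef_pos: [586.5, -193.2, 70.3]
ee_rot: [0.583, -0.583, 0.4, -0.4]
force: [0.8, 0.6, 4.6]
grip_width: 0.489
t 10.55 pos [ 586.5 -193.2   70.3] F [0.8 0.6 4.6] T [ 0.17 -0.17 -0.04] g 0.489 J [-0.51  0.67  1.38  0.    1.09  0.7 ]
154 [ 591.8 -190.7] [90.3 46.7] 20.52 [86.3 89.1 92.6]
top 150 [ 591.8 -190.7] [90.3 46.7] 20.52
slopes [ 3.5000e-02 -3.5000e-02  8.9622e+01]
```

View pics/s6.png

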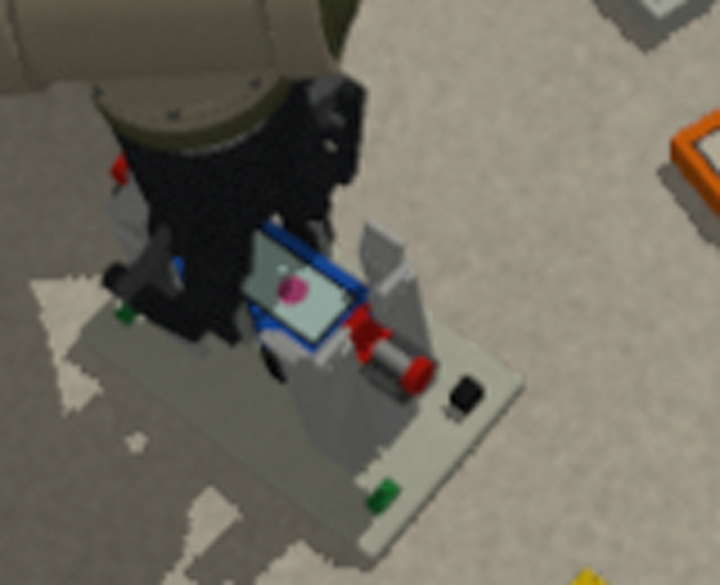

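Both knobs, at (415,373) and (120,168), are back in their shut positions, and the net upward force of about 7 N fits the spring. Releasing.

```bash
python3 -m handwheel '[{"delta_pos":[0,0,0],"twist":[0,0,0],"jaw":0.5},{"delta_pos":[0,0,0],"twist":[0,0,0],"jaw":0.6},{"delta_pos":[0,0,0],"twist":[0,0,0],"jaw":0.75},{"delta_pos":[0,0,0],"twist":[0,0,0],"jaw":0.85},{"delta_pos":[0,0,0],"twist":[0,0,0],"jaw":0.85},{"delta_pos":[0,0,0],"twist":[0,0,0],"jaw":0.85},{"delta_pos":[0,0,0],"twist":[0,0,0],"jaw":0.85},{"delta_pos":[0,0,0],"twist":[0,0,0],"jaw":0.85},{"delta_pos":[0,0,0],"twist":[0,0,0],"jaw":0.85},{"delta_pos":[0,0,0],"twist":[0,0,0],"jaw":0.85}]'; python3 sm.py blue 70 120 s7.png
```

```text
time_s: 11.43
eef_pos: [586.4, -193.2, 70.2]
ee_rot: [-0.583, 0.583, -0.4, 0.4]
force: [0.7, -0.8, 0.9]
grip_width: 0.85
t 11.4333 pos [ 586.4 -193.2   70.2] F [ 0.7 -0.8  0.9] T [0.02 0.03 0.04] g 0.85 J [-0.51  0.67  1.38 -0.    1.09  0.7 ]
206 [ 602.5 -187.8] [64.5 45.9] 22.64 [83.4 94.9 97.2]
top 182 [ 602.5 -187.8] [64.5 45.9] 22.64
slopes [1.5000e-02 7.0000e-03 9.5147e+01]
```

View pics/s7.png

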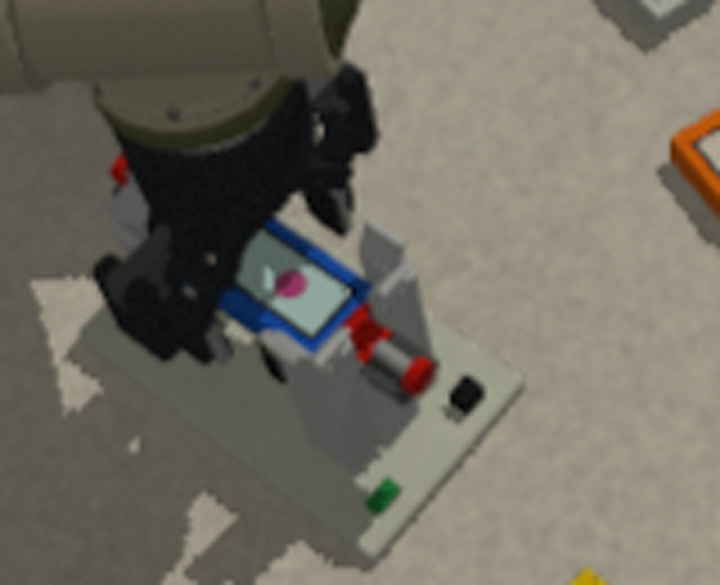

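Blue's top sits at z≈95, under the catches. Lifting straight up.

```bash
python3 -m handwheel '[{"delta_pos":[0,-0.5,0],"twist":[0,0,0],"jaw":0.85},{"delta_pos":[0,-2,0],"twist":[0,0,0],"jaw":0.85},{"delta_pos":[0,-4,0],"twist":[0,0,0],"jaw":0.85},{"delta_pos":[0,-6,0],"twist":[0,0,0],"jaw":0.85},{"delta_pos":[0,-8,0],"twist":[0,0,0],"jaw":0.85},{"delta_pos":[0,-10,0],"twist":[0,0,0],"jaw":0.85},{"delta_pos":[0,-12,0],"twist":[0,0,0],"jaw":0.85},{"delta_pos":[0,-13,0],"twist":[0,0,0],"jaw":1},{"delta_pos":[0,-13,0],"twist":[0,0,0],"jaw":1},{"delta_pos":[0,-13,0],"twist":[0,0,0],"jaw":1}]'; python3 sm.py blue 70 120 s8.png;  python3 go.py 635 42 130 2.2
```

```text
time_s: 12.32
eef_pos: [586.3, -193.1, 199.9]
ee_rot: [-0.583, 0.583, -0.4, 0.4]
force: [-1.3, -1.3, -0.4]
grip_width: 1.0
t 12.3167 pos [ 586.3 -193.1  199.9] F [-1.3 -1.3 -0.4] T [-0.02  0.   -0.01] g 1.0 J [-0.51  0.54  1.24 -0.    1.36  0.7 ]
362 [ 586.2 -193.2] [100.3  46. ] 21.12 [81.4 94.8 97.6]
top 312 [ 586.2 -193.2] [100.3  46. ] 21.12
slopes [-3.0000e-03 -6.0000e-03  9.5337e+01]
t 12.3667 pos [ 586.1 -193.   199.1] F [-0.2  1.1 -0.1] T [-0.   -0.02  0.02] g 0.999 J [-0.51  0.54  1.24  0.    1.36  0.7 ]
delta cm [-20.17   6.92  13.  ] twist [ 0.001  0.328 -0.001] dworld [ 48.9 235.  -69.1] yaw now 21.01
```

View pics/s8.png

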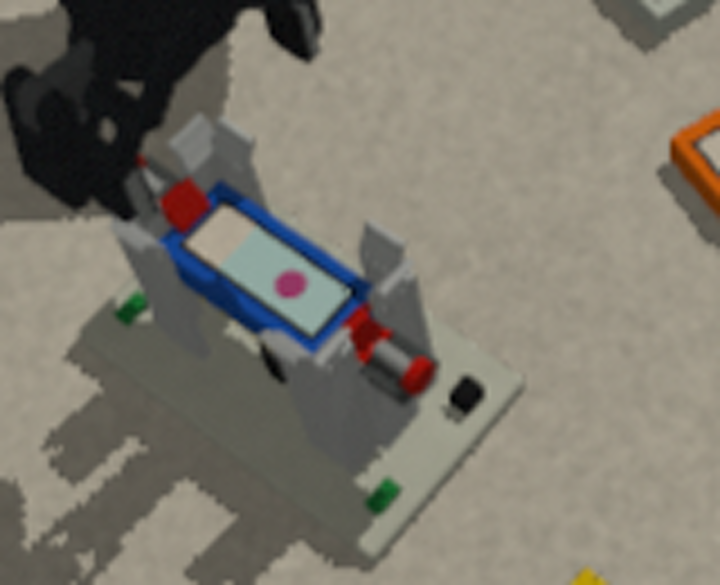

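Blue lies flat under both red catches, at (185,205) and (370,330). Its top is at 95.3 and level. Next is orange.

```bash
python3 -m handwheel '[{"delta_pos":[-2,0,1.5],"twist":[0,0.04,0],"jaw":1},{"delta_pos":[-5,0,3.5],"twist":[0,0.08,0],"jaw":1},{"delta_pos":[-8,0,5.5],"twist":[0,0.14,0],"jaw":1},{"delta_pos":[-11,0,7.5],"twist":[0,0.2,0],"jaw":1},{"delta_pos":[-14,1,9.5],"twist":[0,0.26,0],"jaw":1},{"delta_pos":[-17,3,11.5],"twist":[0,0.32,0],"jaw":1},{"delta_pos":[-20.2,5,13],"twist":[0,0.328,0],"jaw":1},{"delta_pos":[-20.2,7,13],"twist":[0,0.328,0],"jaw":1},{"delta_pos":[-20.2,7,13],"twist":[0,0.328,0],"jaw":1},{"delta_pos":[-20.2,7,13],"twist":[0,0.328,0],"jaw":1}]'; python3 go.py 635 42 50 2.2
python3 - <<'E'
from m import *
c=cap('wrist','w5.png'); P=cloud(c)
hsv=cv2.cvtColor(c['frame'],cv2.COLOR_RGB2HSV)
m=(hsv[...,0]>3)&(hsv[...,0]<17)&(hsv[...,1]>170)&(P[...,2]>15)&(P[...,2]<28)
n,l,ss,_=cv2.connectedComponentsWithStats(m.astype(np.uint8)); k=1+np.argmax(ss[1:,4])
q=P[l==k]; print(len(q)); print(cv2.minAreaRect(q[:,:2].astype(np.float32)))
E
```

```text
time_s: 13.2
eef_pos: [634.6, 41.8, 128.8]
ee_rot: [-0.509, 0.51, -0.491, 0.489]
force: [0.3, 0.0, -0.2]
grip_width: 0.996
t 13.2 pos [634.6  41.8 128.8] F [ 0.3  0.  -0.2] T [ 0.04 -0.05  0.04] g 0.996 J [-0.12  0.64  1.26 -0.    1.24  1.41]
delta cm [-0.01  7.88  0.07] twist [ 0.003  0.001 -0.   ] dworld [  0.4   0.2 -78.8] yaw now 2.23
1815
((637.7779541015625, 39.58521270751953), (97.14859771728516, 41.222862243652344), 2.38986873626709)
```

View pics/w5.png

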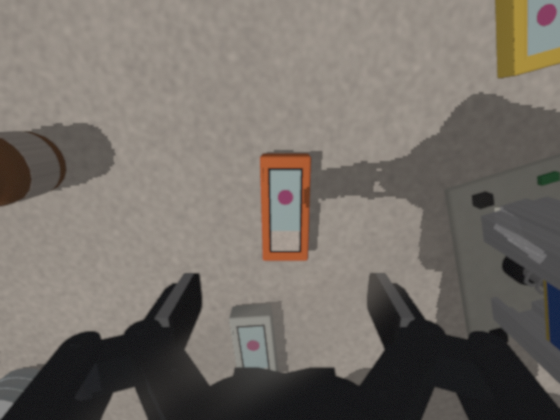

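Wrist view: orange is centred between the open fingers at (286,207), white at (253,345) and yellow at far upper right. Descending and gripping.

```bash
python3 -m handwheel '[{"delta_pos":[0.05,2,0.18],"twist":[0,0,0],"jaw":1},{"delta_pos":[0.05,4,0.18],"twist":[0,0,0],"jaw":1},{"delta_pos":[0.05,6,0.18],"twist":[0,0,0],"jaw":1},{"delta_pos":[0.05,8,0.18],"twist":[0,0,0],"jaw":1},{"delta_pos":[0.05,10,0.18],"twist":[0,0,0],"jaw":1},{"delta_pos":[0.05,11.5,0.18],"twist":[0,0,0],"jaw":1},{"delta_pos":[0.05,12.4,0.18],"twist":[0,0,0],"jaw":0.9},{"delta_pos":[0.05,12.6,0.18],"twist":[0,0,0],"jaw":0.8},{"delta_pos":[0.05,12.6,0.18],"twist":[0,0,0],"jaw":0.7},{"delta_pos":[0.05,12.6,0.18],"twist":[0,0,0],"jaw":0.6}]' 80;python3 go.py 636.4 41.3 2.5 2.2
```

```text
time_s: 14.08
eef_pos: [638.0, 41.1, 5.7]
ee_rot: [0.51, -0.509, 0.49, -0.491]
force: [0.0, 0.3, 0.2]
grip_width: 0.602
t 14.0833 pos [638.   41.1   5.7] F [0.  0.3 0.2] T [-0.02 -0.   -0.03] g 0.602 J [-0.12  0.8   1.34  0.    1.    1.41]
delta cm [-0.03  0.32 -0.16] twist [-0.002 -0.     0.   ] dworld [-1.6  0.2 -3.2] yaw now 2.19
```

```bash
python3 -m handwheel '[{"delta_pos":[0,0,0],"twist":[0,0,0],"jaw":0.3},{"delta_pos":[0,0,0],"twist":[0,0,0],"jaw":0.2},{"delta_pos":[0,0,0],"twist":[0,0,0],"jaw":0.2},{"delta_pos":[0,0,0],"twist":[0,0,0],"jaw":0.2},{"delta_pos":[0,-1,0],"twist":[0,0,0],"jaw":0.2},{"delta_pos":[0,-4,0],"twist":[0,0,0],"jaw":0.2},{"delta_pos":[0,-8,0],"twist":[0,0,0],"jaw":0.2},{"delta_pos":[0,-12,0],"twist":[0,0,0],"jaw":0.2},{"delta_pos":[0,-16,0],"twist":[0,0,0],"jaw":0.2},{"delta_pos":[0,-20,0],"twist":[0,0,0],"jaw":0.2}]'
python3 - <<'E'
from h import *
c=cap('wrist','w6.png'); s,M=st(); P=(cloud(c)-np.array(s['eef_pos']))@M
hsv=cv2.cvtColor(c['frame'],cv2.COLOR_RGB2HSV)
m=(hsv[...,0]>3)&(hsv[...,0]<17)&(hsv[...,1]>150)&(P[...,1]<10)&(c['z_map']>0)&(P[...,1]>-60)
q=P[m]
t=q[q[:,1]<np.percentile(q[:,1],50)+3]
print(np.percentile(t,[1,50,99],axis=0).round(1)); print(cv2.minAreaRect(t[:,[0,2]].astype(np.float32)))
A=np.c_[t[:,0],t[:,2],np.ones(len(t))]; print(np.linalg.lstsq(A,t[:,1],rcond=None)[0])
E
python3 go.py 586.4 -192.8 205 21
```

```text
time_s: 14.92
eef_pos: [636.7, 41.7, 207.3]
ee_rot: [0.51, -0.509, 0.49, -0.49]
force: [0.3, 0.2, -1.8]
grip_width: 0.49
t 14.9667 pos [639.3  41.5 216.5] F [ 0.5 -0.3  7.8] T [ 0.02 -0.06 -0.02] g 0.49 J [-0.12  0.58  1.14  0.    1.41  1.41]
[[-19.9  -8.7 -51.5]
 [ -4.5  -6.9  27.6]
 [ 21.6  -4.4  45.7]]
((0.8844890594482422, -3.347026824951172), (42.55674362182617, 99.57563018798828), 0.14380867779254913)
[ 1.18904532e-03  1.82198759e-02 -7.07491290e+00]
t 14.9667 pos [639.3  41.5 216.5] F [ 0.5 -0.3  7.8] T [ 0.02 -0.06 -0.02] g 0.49 J [-0.12  0.58  1.14  0.    1.41  1.41]
delta cm [23.2   1.11 -6.22] twist [-0.014 -0.327  0.005] dworld [ -52.9 -234.3  -11.5] yaw now 2.24
```

View pics/w6.png

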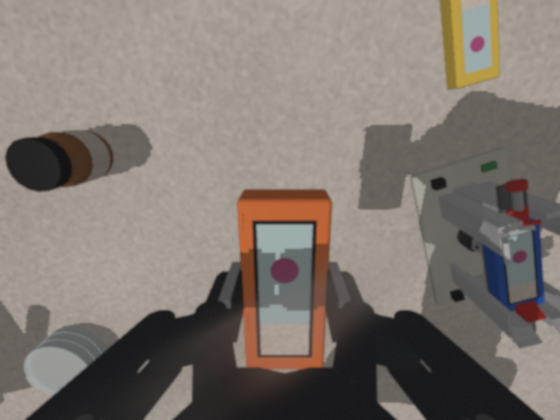

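Orange is held level. The depth reading was skewed because the arm was still moving, so I'll remeasure after the carry.

```bash
python3 -m handwheel '[{"delta_pos":[0,0,0],"twist":[0,0,0],"jaw":0.2},{"delta_pos":[2,0.2,-0.5],"twist":[0,-0.03,0],"jaw":0.2},{"delta_pos":[5,0.4,-1.3],"twist":[0,-0.08,0],"jaw":0.2},{"delta_pos":[8,0.6,-2.1],"twist":[0,-0.13,0],"jaw":0.2},{"delta_pos":[11,0.8,-3],"twist":[0,-0.18,0],"jaw":0.2},{"delta_pos":[14,1,-3.8],"twist":[0,-0.23,0],"jaw":0.2},{"delta_pos":[17,1,-4.6],"twist":[0,-0.28,0],"jaw":0.2},{"delta_pos":[20,1,-5.4],"twist":[0,-0.327,0],"jaw":0.2},{"delta_pos":[22,1,-6],"twist":[0,-0.327,0],"jaw":0.2},{"delta_pos":[23.2,1,-6.2],"twist":[0,-0.327,0],"jaw":0.2}]'; python3 go.py 586.4 -192.8 205 21
```

```text
time_s: 15.8
eef_pos: [582.9, -194.8, 193.3]
ee_rot: [-0.582, 0.582, -0.402, 0.401]
force: [-0.5, 0.5, -0.9]
grip_width: 0.492
t 15.8 pos [ 582.9 -194.8  193.3] F [-0.5  0.5 -0.9] T [ 0.05 -0.02  0.05] g 0.492 J [-0.51  0.54  1.26 -0.    1.34  0.69]
delta cm [-0.06 -1.17  0.39] twist [ 0.002 -0.003 -0.001] dworld [ 3.5  2.  11.7] yaw now 20.83
```

```bash
python3 -m handwheel '[{"delta_pos":[-0.06,0.5,0.4],"twist":[0,-0.003,0],"jaw":0.2},{"delta_pos":[-0.06,1.2,0.4],"twist":[0,-0.003,0],"jaw":0.2},{"delta_pos":[-0.06,2,0.4],"twist":[0,-0.003,0],"jaw":0.2},{"delta_pos":[-0.06,3,0.4],"twist":[0,-0.003,0],"jaw":0.2},{"delta_pos":[-0.06,3.8,0.4],"twist":[0,-0.003,0],"jaw":0.2},{"delta_pos":[-0.06,4.4,0.4],"twist":[0,-0.003,0],"jaw":0.2},{"delta_pos":[-0.06,4.7,0.4],"twist":[0,-0.003,0],"jaw":0.2},{"delta_pos":[-0.06,4.7,0.4],"twist":[0,-0.003,0],"jaw":0.2},{"delta_pos":[-0.06,4.7,0.4],"twist":[0,-0.003,0],"jaw":0.2},{"delta_pos":[-0.06,4.7,0.4],"twist":[0,-0.003,0],"jaw":0.2}]'; python3 sm.py orange 145 180 s9.png
python3 - <<'E'
from h import *
s,M=st(); c=cap('wrist','w7.png');  P=(cloud(c)-np.array(s['eef_pos']))@M
hsv=cv2.cvtColor(c['frame'],cv2.COLOR_RGB2HSV)
m=(hsv[...,0]>3)&(hsv[...,0]<17)&(hsv[...,1]>150)&(P[...,1]<10)&(c['z_map']>0)&(P[...,1]>-60)
q=P[m]
t=q[q[:,1]<np.percentile(q[:,1],50)+3]
print(np.percentile(t,[1,50,99],axis=0).round(1)); print(cv2.minAreaRect(t[:,[0,2]].astype(np.float32)))
A=np.c_[t[:,0],t[:,2],np.ones(len(t))]; print(np.linalg.lstsq(A,t[:,1],rcond=None)[0])
E
```

```text
time_s: 16.63
eef_pos: [588.0, -190.8, 147.8]
ee_rot: [0.583, -0.583, 0.4, -0.4]
force: [0.4, 0.7, -2.3]
grip_width: 0.49
t 16.6333 pos [ 588.  -190.8  147.8] F [ 0.4  0.7 -2.3] T [-0.01  0.02 -0.02] g 0.49 J [-0.5   0.59  1.31  0.    1.24  0.7 ]
435 [ 588.1 -189.4] [94.9 43.7] 21.07 [148.7 162.7 165.5]
top 326 [ 588.1 -189.4] [94.9 43.6] 21.26
slopes [-6.0000e-03 -4.0000e-03  1.6338e+02]
t 16.6833 pos [ 588.  -190.8  147.8] F [ 0.2 -0.9 -1.2] T [-0.01  0.    0.03] g 0.49 J [-0.5   0.59  1.31  0.    1.24  0.7 ]
[[-19.5 -17.6 -49.2]
 [ -4.  -16.2  30.1]
 [ 22.3 -13.9  47.9]]
((0.8788585662841797, -1.2052879333496094), (98.98941802978516, 43.35095977783203), 89.465576171875)
[-8.94991019e-04  5.52762828e-03 -1.62551609e+01]
```

View pics/s9.png

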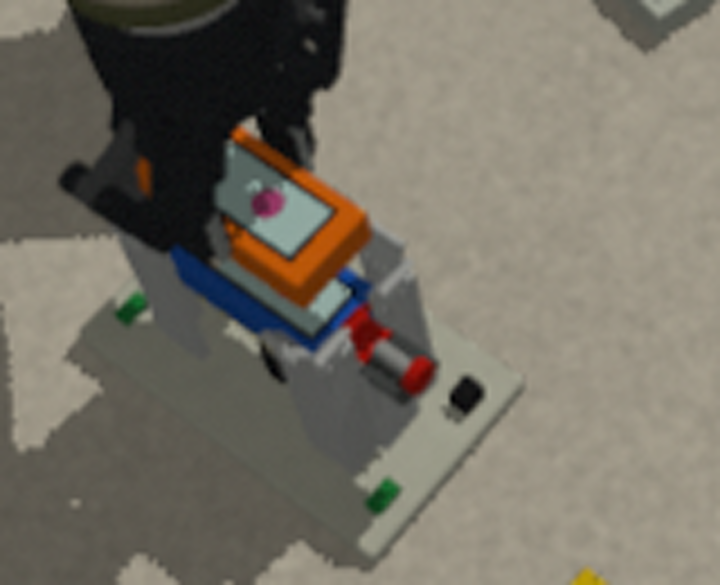

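View pics/w7.png

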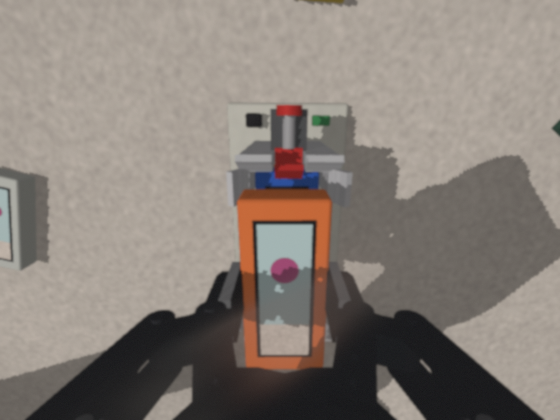

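Orange sits about 2 mm across and 1 mm along from the channel centre, by both the scene and wrist measurements. I'll correct that and go into the lips.

```bash
python3 -m handwheel '[{"delta_pos":[0.18,0,0.08],"twist":[0,0,0],"jaw":0.2},{"delta_pos":[0.18,0.3,0.08],"twist":[0,0,0],"jaw":0.2},{"delta_pos":[0.18,0.7,0.08],"twist":[0,0,0],"jaw":0.2},{"delta_pos":[0.18,1.1,0.08],"twist":[0,0,0],"jaw":0.2},{"delta_pos":[0.18,1.5,0.08],"twist":[0,0,0],"jaw":0.2},{"delta_pos":[0.18,1.9,0.08],"twist":[0,0,0],"jaw":0.2},{"delta_pos":[0.18,2.3,0.08],"twist":[0,0,0],"jaw":0.2},{"delta_pos":[0.18,2.8,0.08],"twist":[0,0,0],"jaw":0.2},{"delta_pos":[0.18,2.8,0.08],"twist":[0,0,0],"jaw":0.2},{"delta_pos":[0.18,2.8,0.08],"twist":[0,0,0],"jaw":0.2}]' 100; python3 sm.py orange 115 160 s10.png
```

```text
time_s: 17.57
eef_pos: [589.0, -192.0, 119.0]
ee_rot: [-0.583, 0.583, -0.4, 0.4]
force: [-0.5, 0.5, -1.5]
grip_width: 0.483
t 17.5667 pos [ 589. -192.  119.] F [-0.5  0.5 -1.5] T [ 0.01  0.03 -0.01] g 0.483 J [-0.5   0.62  1.33  0.    1.19  0.7 ]
413 [ 590.1 -190.2] [93.4 43.6] 20.41 [118.9 133.5 136.4]
top 307 [ 590.4 -190.1] [92.9 43.6] 20.41
slopes [-1.10000e-02 -1.00000e-02  1.34266e+02]
```

View pics/s10.png

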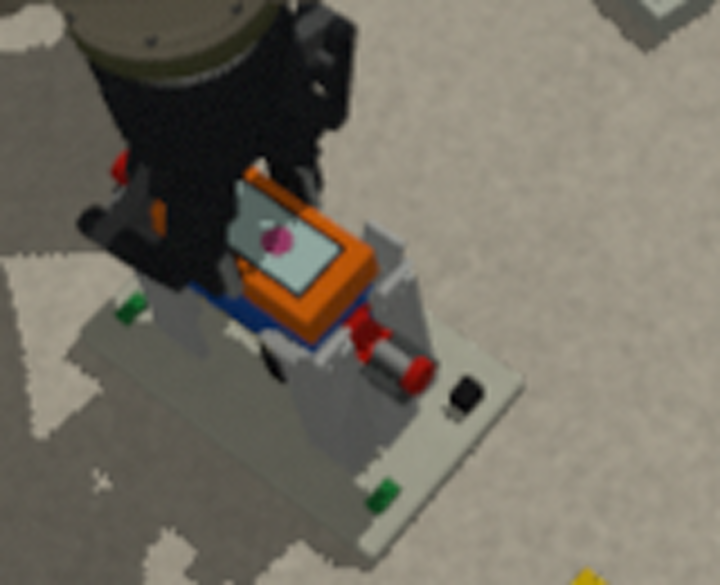

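Orange lies exactly as blue did at this stage (corner at (310,345) in both) and there is no side force. Pushing down.

```bash
python3 -m handwheel '[{"delta_pos":[0,0.2,0],"twist":[0,0,0],"jaw":0.2},{"delta_pos":[0,0.5,0],"twist":[0,0,0],"jaw":0.2},{"delta_pos":[0,0.8,0],"twist":[0,0,0],"jaw":0.2},{"delta_pos":[0,1.1,0],"twist":[0,0,0],"jaw":0.2},{"delta_pos":[0,1.4,0],"twist":[0,0,0],"jaw":0.2},{"delta_pos":[0,1.7,0],"twist":[0,0,0],"jaw":0.2},{"delta_pos":[0,2,0],"twist":[0,0,0],"jaw":0.2},{"delta_pos":[0,2.3,0],"twist":[0,0,0],"jaw":0.2},{"delta_pos":[0,2.3,0],"twist":[0,0,0],"jaw":0.2},{"delta_pos":[0,2.3,0],"twist":[0,0,0],"jaw":0.2}]' 100; python3 sm.py orange 90 140 s11.png
```

```text
time_s: 18.45
eef_pos: [589.3, -192.1, 96.2]
ee_rot: [0.583, -0.583, 0.4, -0.4]
force: [2.6, -0.2, 1.4]
grip_width: 0.487
t 18.45 pos [ 589.3 -192.1   96.2] F [ 2.6 -0.2  1.4] T [-0.08 -0.47  0.02] g 0.487 J [-0.5   0.64  1.36  0.    1.14  0.7 ]
317 [ 591.9 -189.8] [92.7 44.5] 19.45 [102.  111.6 114. ]
top 283 [ 590.9 -190.1] [90.6 44.5] 19.45
slopes [-5.00000e-03 -1.20000e-02  1.11872e+02]
```

View pics/s11.png

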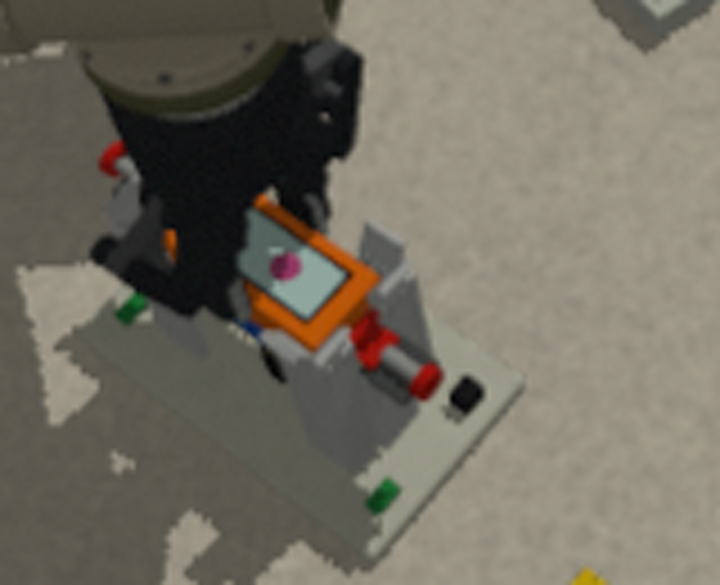

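```bash
python3 -m handwheel '[{"delta_pos":[0,0.3,0],"twist":[0,0,0],"jaw":0.2},{"delta_pos":[0,0.6,0],"twist":[0,0,0],"jaw":0.2},{"delta_pos":[0,0.9,0],"twist":[0,0,0],"jaw":0.2},{"delta_pos":[0,1.2,0],"twist":[0,0,0],"jaw":0.2},{"delta_pos":[0,1.5,0],"twist":[0,0,0],"jaw":0.2},{"delta_pos":[0,1.8,0],"twist":[0,0,0],"jaw":0.2},{"delta_pos":[0,2.1,0],"twist":[0,0,0],"jaw":0.2},{"delta_pos":[0,2.25,0],"twist":[0,0,0],"jaw":0.2},{"delta_pos":[0,2.25,0],"twist":[0,0,0],"jaw":0.2},{"delta_pos":[0,2.25,0],"twist":[0,0,0],"jaw":0.2}]' 100; python3 sm.py orange 70 120 s12.png
```

```text
time_s: 19.33
eef_pos: [589.2, -192.1, 73.8]
ee_rot: [-0.583, 0.583, -0.4, 0.4]
force: [2.8, -0.2, 4.8]
grip_width: 0.485
t 19.3333 pos [ 589.2 -192.1   73.8] F [ 2.8 -0.2  4.8] T [-0.15 -0.52  0.02] g 0.485 J [-0.5   0.67  1.37 -0.    1.1   0.7 ]
150 [ 593.5 -189.8] [91.6 45.9] 20.84 [ 85.8  89.6 100. ]
top 142 [ 593.4 -189.2] [90.7 44.4] 19.1
slopes [ 8.2000e-02 -1.7000e-02  9.0702e+01]
```

View pics/s12.png

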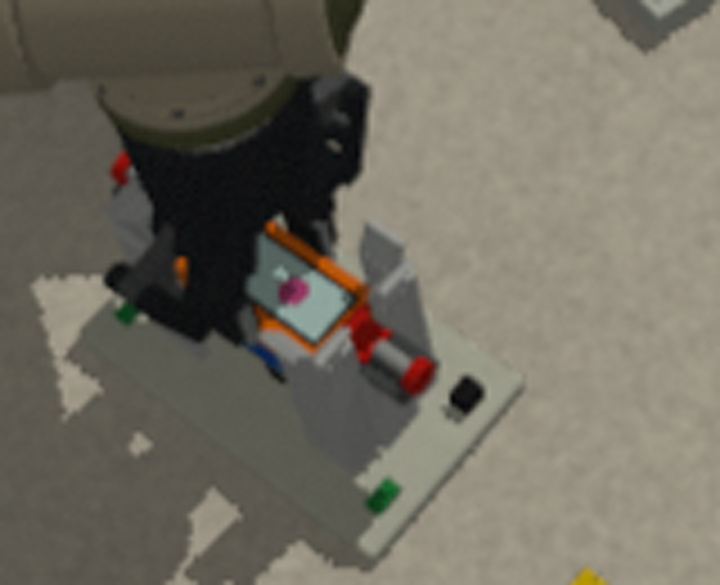

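Both catches are back at their shut positions, with knobs at (418,373) and (120,168). Releasing.

```bash
python3 -m handwheel '[{"delta_pos":[0,0,0],"twist":[0,0,0],"jaw":0.5},{"delta_pos":[0,0,0],"twist":[0,0,0],"jaw":0.6},{"delta_pos":[0,0,0],"twist":[0,0,0],"jaw":0.75},{"delta_pos":[0,0,0],"twist":[0,0,0],"jaw":0.85},{"delta_pos":[0,0,0],"twist":[0,0,0],"jaw":0.85},{"delta_pos":[0,0,0],"twist":[0,0,0],"jaw":0.85},{"delta_pos":[0,0,0],"twist":[0,0,0],"jaw":0.85},{"delta_pos":[0,0,0],"twist":[0,0,0],"jaw":0.85},{"delta_pos":[0,0,0],"twist":[0,0,0],"jaw":0.85},{"delta_pos":[0,0,0],"twist":[0,0,0],"jaw":0.85}]'; python3 -m handwheel '[{"delta_pos":[0,-0.5,0],"twist":[0,0,0],"jaw":0.85},{"delta_pos":[0,-2,0],"twist":[0,0,0],"jaw":0.85},{"delta_pos":[0,-4,0],"twist":[0,0,0],"jaw":0.85},{"delta_pos":[0,-6,0],"twist":[0,0,0],"jaw":0.85},{"delta_pos":[0,-8,0],"twist":[0,0,0],"jaw":0.85},{"delta_pos":[0,-10,0],"twist":[0,0,0],"jaw":0.85},{"delta_pos":[0,-12,0],"twist":[0,0,0],"jaw":0.85},{"delta_pos":[0,-13,0],"twist":[0,0,0],"jaw":0.85},{"delta_pos":[0,-13,0],"twist":[0,0,0],"jaw":0.85},{"delta_pos":[0,-13,0],"twist":[0,0,0],"jaw":0.85}]'; python3 sm.py orange 70 120 s13.png; python3 sm.py blue 40 120 s14.png
```

```text
time_s: 20.22
eef_pos: [589.1, -192.1, 73.8]
ee_rot: [-0.583, 0.583, -0.4, 0.4]
force: [-0.3, -0.7, -0.2]
grip_width: 0.85
time_s: 21.05
eef_pos: [589.0, -192.0, 203.4]
ee_rot: [0.583, -0.583, 0.4, -0.4]
force: [-0.1, -0.1, 0.3]
grip_width: 0.851
t 21.05 pos [ 589.  -192.   203.4] F [-0.1 -0.1  0.3] T [-0.03  0.01 -0.05] g 0.851 J [-0.5   0.54  1.23  0.    1.37  0.7 ]
389 [ 589.2 -192.3] [103.2  45.7] 21.4 [81.5 94.9 98.5]
top 340 [ 589.2 -192.3] [103.2  45.7] 21.4
slopes [ 1.0000e-02 -1.0000e-03  9.5595e+01]
t 21.1 pos [ 588.7 -191.9  202.6] F [-1.   0.6  0.1] T [-0.01  0.01 -0.02] g 0.852 J [-0.5   0.54  1.23 -0.    1.37  0.7 ]
47 [ 583.3 -215.1] [54.2  2.6] 20.73 [47.9 61.3 68.4]
top 30 [ 583.7 -215.7] [52.4  1.2] 20.73
slopes [ 0.899 -2.442 63.402]
```

View pics/s13.png

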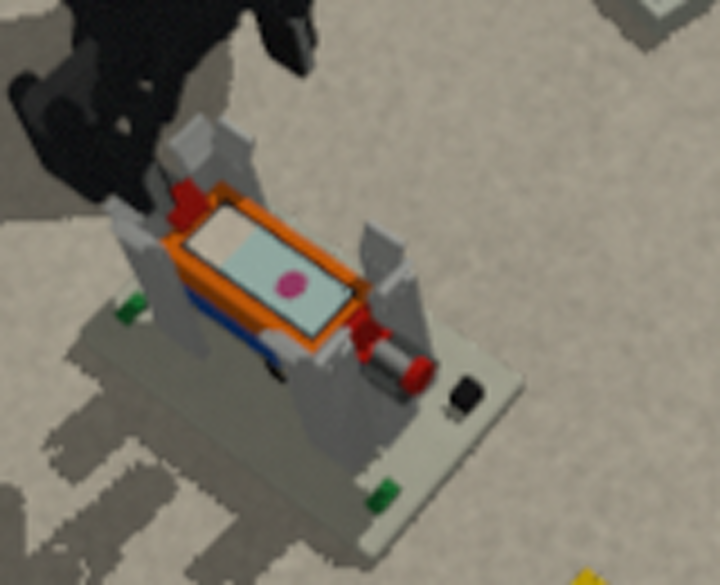

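Orange is flat under both catches with its top at 95.6. Blue shows directly beneath it at (230,325), with its side between z of about 48 and 70. The robot is clear, so I'm handing in.

```bash
python3 -c "
from h import *
print(ctrl.finish_job())"
```

```text
the job is handed in; nothing more can be done
None
```

I loaded the blue cassette and then the orange one into the feeder, pushing each below the two catches and letting go, and handed the job in at about 21 s of the 67 s allowed.

**Final position:** My last scene picture shows orange flat under both red catches, its top at about 95.6 mm (nominal 95) and its tilt about 0.01 rad. Its centre is within about 2 mm of the feeder's middle. Blue is level directly beneath it.

**Catches:** I checked these only by eye. In the last picture the +x catch's knob and both catch faces stood as they did when shut. The -x knob was hidden by the gripper there, but it was back in its shut position just before I let go of orange.

**Robot clear:** The gripper was open about 130 mm above, with no contact force.

**Other objects:** I did not re-measure the white cassette, the jar, the dishes or the yellow look-alike at the end. I never reached for them.

**Measurement disagreements:** The cameras differed from each other by about 2–3 mm, so I centred each cassette on the channel from the scene and wrist views. One wrist reading, taken while the arm was still moving, was wrong, so I repeated it once the arm was still.

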